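# Present a tenoned rail to the inspection camera

### The arm

A 6-joint arm with a two-finger parallel gripper is mounted at the origin on the work surface. World frame = base frame: x ahead of the robot, y to its left, z up, the work surface at z = 0. Lengths are in mm, angles in rad, forces in N, time in s.
With the tool pointing down it reaches from about 425 to 950 mm from the base axis. Payload 14.7 kg.
Tool frame: the origin (TCP) lies at the centre of the arm's flange, where the gripper is bolted on; the fingertips stand 173 mm ahead of it and the grasp point (between the pads) lies ahead of it (env.grasp_offset is the z of the grasp point in the tool frame, in mm); z points along the fingers, y is the line along which they close (so a half turn about z gives the same grasp; the last joint's range is limited). The gripper opens to 85 mm and grips with 20 to 120 N. Pads are 22 mm wide; open, the fingers measure 114 mm over their backs; the gripper's body (76 mm by 85 mm) begins 54 mm behind the grasp point. The pads swing forward as they close: fully open they stand 13 mm farther back than shut.
Start: joints at [-1.309, 0.48, 1.596, -0, 1.065, -0.047], TCP at [197.562, -619.244, 404.697] pointing down, gripper open.
Joint ranges: [-2.75, 2.75], [-0.82, 2.05], [0.23, 2.67], [-1.56, 4.7], [0.09, 2.69], [-2.92, 2.92]. Speed limits (rad/s): [1.89, 1.89, 2.39, 3.01, 3.01, 3.01].

### API

Orientations are given as a 3x3 rotation matrix whose columns are the frame's x, y, z axes.
In Python, from workcell import env gives the robot as it stands.
- The arm moves only by the tool move_arm, never from a script. Its argument "steps" is a list of rows, each a list of 3 entries, a list of its own where there are three numbers: the shift along the tool's x, y, z in mm, then the turn about the tool's z in rad, then the gripper's target within -1 to 1 (shut at 1, half-way at 0, fully open at -1). A call has 1 to 10 rows; each row is the pose to reach, as a shift and turn from the pose commanded when the call began, along the tool's axes at that moment; what a row does not reach only later rows make up. A row lasts 1/10 s, in which the tool goes at most 50 mm and 8.59 degrees, less where a joint would pass 70% of its speed; a pose out of reach is approached as far as the arm can. A call with a gripper value outside its range is refused whole. The fingers move at their own pace and stop on an object; "newtons" is the grip in N (left out, the last holds). Time passes only in rows, so rows that repeat a pose let the fingers close. It gives the time, the measured TCP pose, the force, the opening and the grip force at its end, in the units of the state.
- env.sense(): the state, without advancing time (a new reading comes with each control period).
- env.capture(name): name is "scene" or "top"; returns a dict with "pixels" (420x560x3 uint8, red, green, blue), "depth" (420x560 float32, mm along the optical axis (not along the pixel's ray), 0 where there is no reading), "mtx" (3x3 intrinsics, pixels), "D" ([k1, k2, p1, p2, k3] as OpenCV has them; the pictures are not rectified), "pose" (4x4, takes a point from camera to world coordinates). Camera axes: x right, y down, z forward; pixel columns grow to the right and rows downward; lengths in mm; the calibration is good to about 2 mm. A picture is of the moment at which its call begins.
- env.job_done(): hands the job in; it is judged then, once.
The state is a dict: "t": time; "joints": joint angles; "qvel": joint speeds; "joint_torque": joint torques, N m; "eef_pos": TCP position; "orientation": TCP orientation; "ft_force": force on the tool from outside, world axes, zero at the start; "ft_torque": the same for the moment, N m; "gripper_width": opening from 0.0 (shut) to 1.0 (fully open); "gripper_force": force on a finger pad.
Only numpy, scipy, OpenCV 4.12 (cv2) and the standard library are available. Lean on these libraries where they do the work, as an engineer would, in place of code of your own. Each camera call takes 0.05 s, during which the arm holds its last target. There are 200 camera calls.

### The job

Swing the jig's hold-down finger aside, about a quarter turn, lift the wooden rail out and hold it in the air before the inspection camera: its round tenon pointing straight into the lens along the line of sight, the tenon's end about 100 mm from the glass, the rail not rolled (its top or bottom face in the jig stays uppermost). Finish while still holding it there, steady. Do not touch the camera or its stand, and leave the sanding drum, can and tape measure where they are.

Things in the scene. Friction and masses are not known exactly. Their poses are not given: they have to be found in the camera images.
- jig: Fixed jig, dark wood base 190 x 130 x 18 mm. Origin: centre of its underside; x along the rail to its tenon, z up. The rail lies on strips, its underside 30 mm above the bench, within 2 mm play between four blocks 24 mm long at x -50 and +50 mm (19 to 31 mm either side of the middle) and end stops, all 44 mm above the bench. The middle 76 mm of the rail's sides are free for fingers.
- hold_down (a joint): Angle (rad) of the flat steel finger, 68 to 76 mm above the bench, on an upright pivot at jig x -55, y +47 mm. 0: across the rail's rear end, along jig -y. Grows clockwise from above, knob going away from the tenon, to 1.65 at the stop: knob axis at jig x = -55 - 47 sin(a), y = 47 - 47 cos(a) mm. Stays where left (1.3 N at the knob moves it). Rail clear from 1.0 on; starts at 0 to 0.3.
- knob_mid (a point): Middle of the round upright black knob on the hold-down finger, 18 mm in diameter, 32 mm high (76 to 108 mm above the bench); this point is on its axis, 92 mm above the bench.
- rail: Loose beech rail, a block 130 x 34 x 36 mm (x, y, z) with a round tenon 20 mm in diameter and 30 mm long on its +x end; 85 to 170 g. Origin at the centre of the rectangular block, 48 mm above the bench while in the jig; x runs along the rail towards the tenon, z up as it lies in the jig.
- tenon_end (a point): Centre of the tenon's end face, 95 mm from the rail's origin along the rail's x; axes as the rail's.
- camera_stand: Fixed stand of the inspection camera: round foot 116 mm across, column 18 mm thick, 425 mm high. Origin: on the bench straight below the glass; the column's axis is 89 mm behind it (stand +x). The head, a grey box 60 x 50 x 44 mm with a black lens barrel 42 mm across, looks to the stand's -x and 0.4 rad (23 degrees) downwards. Its height differs from run to run.
- lens (a point): Centre of the lens barrel's front end (the glass), 0.30 to 0.38 m above the bench. Its x axis points back into the camera along the line of sight, so the camera looks along -x; y is level; z is up, tilted with the camera.
- aim (a point): The point 100 mm in front of the glass on the line of sight, where the tenon's end belongs; axes as those of lens. When presented, the rail's x axis (towards the tenon) points along this x, and the rail's y lies along this y, either way round.
- sanding_drum: Bystander: hollow brown sanding drum standing on end, 57 mm across, 115 mm high; origin under its centre.
- stain_can: Bystander: small metal can with paper label, 72 mm across, 95 mm high; origin under its centre.
- tape_measure: Bystander: grey tape measure, 70 x 38 x 62 mm, standing on edge; origin under its centre.
Not all that is in view belongs to the job. Of the things that look like the rail, the larger one is meant. Of the things that look like the jig, the larger one is meant.

How it is judged (in metres and radians):
On the way, in this order (a step that is already met when the one before it is completed fails the run):
1. the hold-down finger is swung aside, clear of the rail (value of joint hold_down above 1.1 rad and z of rail in the frame of jig below 0.06 m), for 0.1 s.
2. the rail is lifted out of the jig in the gripper (height (world z) of rail above 0.12 m and contact force between rail and the fingers above 1 N and contact force between rail and jig below 0.1 N), for 0.2 s.
At the end, for the whole second after the job is handed in: Gripper alone holds the rail in the air, at rest (30 mm/s, 0.15 rad/s): tenon towards the lens, its end within 25 mm of the aim point 100 mm before the glass, rail within 0.2 rad of the line of sight and of unrolled; the hold-down still over 1.1 rad (all of step 2 and distance between tenon_end and aim below 0.025 m and angle between the x axis of rail and the x axis of aim, either way round below 0.2 rad and angle between the y axis of rail and the y axis of aim, either way round below 0.2 rad and x of rail in the frame of aim below -0.05 m and contact force between rail and camera_stand below 0.1 N and linear speed of rail below 0.03 m/s and angular speed of rail below 0.15 rad/s and value of joint hold_down above 1.1 rad); the arm keeps its last pose, push and grip.
It fails at once if the camera or its stand is touched (contact force between camera_stand and anything else above 1 N).
It fails at once if the sanding drum is moved by more than 20 mm (distance of sanding_drum from where it was at the start of the episode above 0.02 m).
It fails at once if the can is moved by more than 20 mm (distance of stain_can from where it was at the start of the episode above 0.02 m).
It fails at once if the tape measure is moved by more than 20 mm (distance of tape_measure from where it was at the start of the episode above 0.02 m).
It also fails if it takes over 53 s, if anything falls off the work surface, if the arm or the gripper's body presses on something with over 40 N, if the wrist force passes 120 N, or if a joint passes its speed limit or range.

## Working session

There is one attempt and no reset: what is moved stays moved. The work goes in short steps, Python scripts to look and compute and a tool call to move; the robot and the scene stay as the last step left them, time stands still between calls to the robot, and variables do not carry over. Pictures are saved under pics/ and viewed, at most 10 in all, crops included, and the job is handed in when it is done.

Besides the shell and the picture viewer there is one more tool, called after "Emit:" by a JSON object that holds its "fn" and its "kwargs", one argument or row to a line. move_arm: Moves the arm, as the interface text tells. Its arguments: {"type":"object","properties":{"steps":{"type":"array","items":{"type":"array"}},"newtons":{"type":"number"}},"required":["steps"]}

```bash
ls; mkdir -p pics
python3 - <<'E'
from workcell import env
import cv2,numpy as np
for n in("scene","top"):
    c=env.capture(n); cv2.imwrite(f"pics/{n}0.png",c["pixels"][:,:,::-1]); np.savez(f"{n}0.npz",**c)
    print(n,c["mtx"],c["D"],c["pose"].round(3))
s=env.sense();print(env.grasp_offset,s)
E
```

```text
pics
scene [[389.89831388   0.         285.04083854]
 [  0.         389.89831388 210.93159654]
 [  0.           0.           1.        ]] [-0.1002497  0.         0.         0.         0.       ] [[-7.78000e-01  4.03000e-01 -4.81000e-01  1.17954e+03]
 [ 6.28000e-01  4.90000e-01 -6.05000e-01  6.91276e+02]
 [-8.00000e-03 -7.73000e-01 -6.35000e-01  9.19477e+02]
 [ 0.00000e+00  0.00000e+00  0.00000e+00  1.00000e+00]]
top [[462.17128418   0.         280.11056363]
 [  0.         462.17128418 215.29689215]
 [  0.           0.           1.        ]] [-0.01715071  0.          0.          0.          0.        ] [[ 2.200000e-02 -9.840000e-01  1.750000e-01  4.410450e+02]
 [-9.990000e-01 -2.900000e-02 -3.400000e-02  1.267000e+00]
 [ 3.800000e-02 -1.740000e-01 -9.840000e-01  1.276903e+03]
 [ 0.000000e+00  0.000000e+00  0.000000e+00  1.000000e+00]]
154.70000000000002 {'t': 0.1, 'joints': array([-1.30861560e+00,  4.80758557e-01,  1.59680313e+00,  2.85949805e-05,
        1.06507895e+00, -4.65893284e-02]), 'qvel': array([ 2.05645198e-03, -6.04142231e-04, -3.51408668e-03, -9.57037341e-05,
       -8.20957750e-04,  2.39640705e-04]), 'joint_torque': array([ 3.15714096e-03, -9.52256727e+01, -4.31039250e+01,  1.31775892e-04,
        5.28104996e-03, -3.70120097e-05]), 'eef_pos': array([ 197.51268918, -619.08162809,  404.14620221]), 'orientation': array([[ 9.52712278e-01,  3.03873748e-01, -2.47464954e-04],
       [ 3.03873840e-01, -9.52711736e-01,  1.01866080e-03],
       [ 7.37815103e-05, -1.04568878e-03, -9.99999451e-01]]), 'ft_force': array([-0.72258207,  0.60780595, -0.79877237]), 'ft_torque': array([-0.01416633,  0.02652778, -0.02461552]), 'gripper_force': 0.0, 'gripper_width': 0.9991455835465468}
```

View pics/scene0.png

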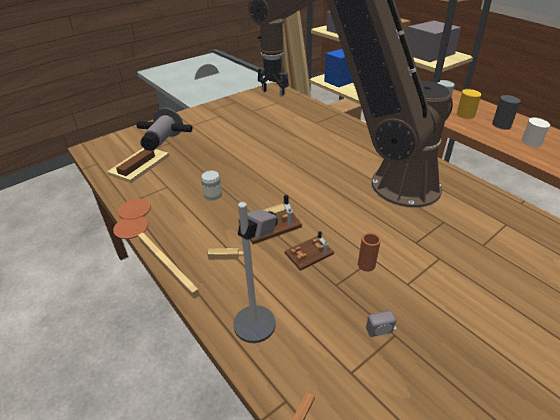

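View pics/top0.png

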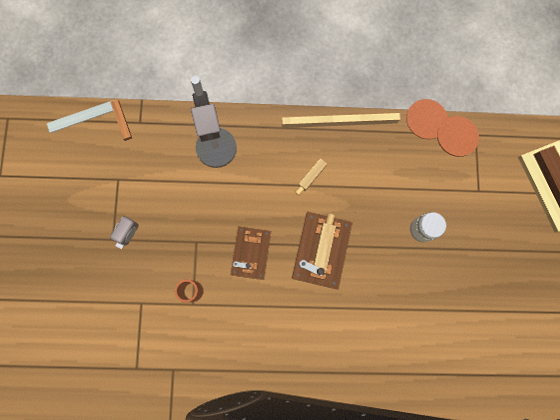

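Run:
```python
import cv2,numpy as np
a=cv2.imread("pics/top0.png");b=cv2.imread("pics/scene0.png")
f=lambda im,x,y,w,h,s:cv2.resize(im[y:y+h,x:x+w],None,fx=s,fy=s,interpolation=cv2.INTER_CUBIC)
cv2.imwrite("pics/c1.png",np.hstack([f(a,285,200,80,100,5),f(a,170,70,80,100,5)]))
cv2.imwrite("pics/c2.png",f(b,200,180,140,100,5))
```

```text
(no output)
```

View pics/c1.png

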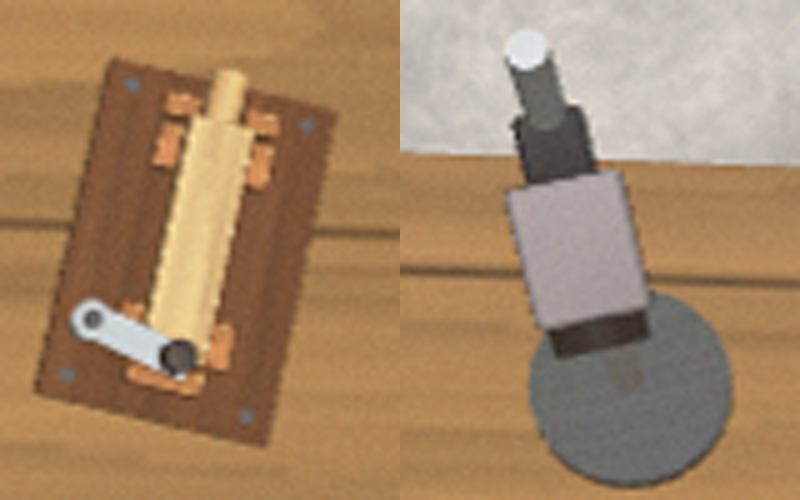

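View pics/c2.png

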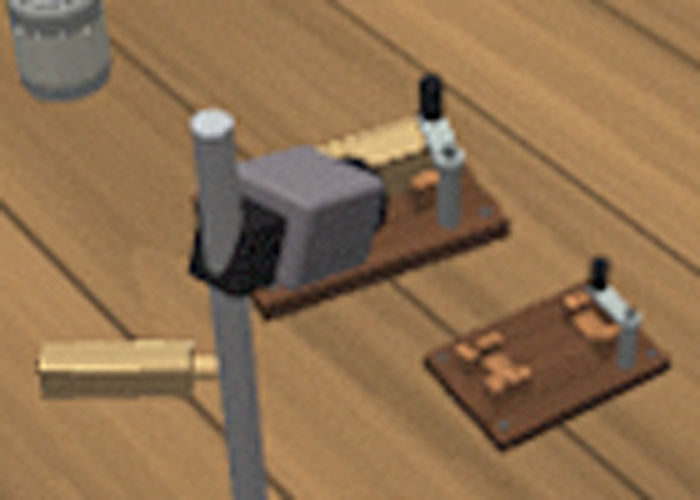

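```bash
cat > h.py <<'E'
import numpy as np,cv2
def ray(c,px):
    u=cv2.undistortPoints(np.array([[px]],float),c["mtx"],c["D"])[0,0]
    R=c["pose"][:3,:3]; return c["pose"][:3,3],R@np.array([u[0],u[1],1])
def at(c,px,z):
    o,d=ray(c,px); return o+d*(z-o[2])/d[2]
def cloud(c):
    v,u=np.mgrid[:420,:560]; p=np.stack([u.ravel(),v.ravel()],1).astype(float)
    n=cv2.undistortPoints(p[:,None],c["mtx"],c["D"])[:,0]; d=c["depth"].ravel()
    P=np.c_[n*d[:,None],d]; return (P@c["pose"][:3,:3].T+c["pose"][:3,3]).reshape(420,560,3)
E
python3 - <<'E'
from h import *
np.set_printoptions(precision=3,suppress=True)
t=np.load("top0.npz");s=np.load("scene0.npz")
T=lambda x,y:(285+x/5-.4,200+y/5-.4); H=lambda x,y:(170+x/5-.4,70+y/5-.4); S=lambda x,y:(200+x/5-.4,180+y/5-.4)
C=np.array([at(t,T(*p),18) for p in[(113,60),(337,112),(267,445),(37,390)]])
print("jig",C.mean(0),C); f=(C[0]+C[1]-C[2]-C[3])/2; l=(C[0]+C[3]-C[1]-C[2])/2
print("sizes",np.linalg.norm(f),np.linalg.norm(l),np.arctan2(f[1],f[0]),np.arctan2(-l[0],l[1]))
print("pivot",at(t,T(93,318),78),"knob top",at(t,T(179,352),108),"scene knob top",at(s,S(431,80),108))
print("rail tenon tip/ front corners z66",at(t,T(192,117),66),at(t,T(254,130),66))
print("col top",at(t,H(127,50),425),"scene",at(s,S(212,122),425)," foot",at(t,H(232,388),10),at(s,(254.5,323),10))
Pt=cloud(t);Ps=cloud(s)
# head top plane
m=np.zeros((420,560),np.uint8); cv2.fillConvexPoly(m,np.array([H(120,200),H(212,182),H(238,300),H(150,318)]).round().astype(int),1)
P=Pt[m>0]; P=P[P[:,2]>250]; c0=np.median(P,0); q=P-P.mean(0); n=np.linalg.svd(q)[2][2]; n*=np.sign(n[2])
print("head plane",len(P),P.mean(0),n,"tilt",np.arccos(n[2]),"heading",np.arctan2(n[1],n[0]),"res",np.std(q@n))
# top corners: intersect rays with plane
for p in[(108,190),(222,170),(250,308),(143,330)]:
    o,d=ray(t,H(*p)); print("corner",o+d*((P.mean(0)-o)@n)/(d@n))
for nm,cl in(("can",(430,224)),("tape",(124,230)),("drum top ring",(188,291))):
    print(nm,Pt[cl[1],cl[0]])
# foot points
for nm,Q in(("top",Pt),("scene",Ps)):
    print(nm,"pts z>250 near head",[ (Q[(Q[...,2]>a)&(Q[...,2]<a+20)&(Q[...,0]>500)&(Q[...,1]>0)&(Q[...,1]<350)].mean(0)) for a in range(270,430,20)])
E
```

```text
jig [ 572.702 -160.18    18.   ] [[ 677.244 -117.082   18.   ]
 [ 651.531 -242.289   18.   ]
 [ 467.709 -203.302   18.   ]
 [ 494.324  -78.045   18.   ]]
sizes 187.47484396304915 127.93586650040834 -0.20962659723934826 -0.20596613697972965
pivot [ 529.544 -102.698   78.   ] knob top [ 511.271 -143.903  108.   ] scene knob top [ 510.182 -145.315  108.   ]
rail tenon tip/ front corners z66 [ 638.588 -155.164   66.   ] [ 632.513 -188.397   66.   ]
col top [858.186 145.326 425.   ] scene [858.762 146.521 425.   ]  foot [857.513 144.645  10.   ] [858.911 148.255  10.   ]
head plane 472 [802.283 129.291 357.96 ] [-0.373 -0.112  0.921] tilt 0.40028422873473607 heading -2.8507586876263695 res 1.7298160445363426
corner [822.803 158.988 369.881]
corner [833.842 112.646 368.733]
corner [782.295 100.689 346.387]
corner [770.778 144.834 347.075]
can [ 638.928 -433.335   96.628]
tape [605.354 368.237  64.165]
drum top ring [452.205 203.182  -4.167]
top pts z>250 near head [array([nan, nan, nan]), array([nan, nan, nan]), array([777.599, 118.388, 327.461]), array([777.299, 123.013, 343.64 ]), array([814.187, 133.308, 360.848]), array([849.84 , 141.957, 376.658]), array([852.702, 143.273, 399.483]), array([856.514, 144.899, 422.11 ])]
scene pts z>250 near head [array([860.72 , 151.006, 279.381]), array([860.636, 150.938, 300.01 ]), array([822.865, 152.471, 321.967]), array([822.316, 151.832, 341.684]), array([825.387, 144.029, 360.268]), array([859.444, 151.167, 379.954]), array([860.806, 150.924, 400.39 ]), array([859.612, 149.088, 420.337])]<stdin>:23: RuntimeWarning: Mean of empty slice.
  ret = um.true_divide(
```

```bash
cat >> h.py <<'E'
JC=np.array([572.7,-160.2]);JY=-0.208
def jig(x,y): c,s=np.cos(JY),np.sin(JY); return JC+np.array([c*x-s*y,s*x+c*y])
def rel(targets,p=None,R=None):
    """targets: (x,y,z,heading of tool x) -> shift in tool axes, turn"""
    from workcell import env
    s=env.sense(); p=s["eef_pos"] if p is None else np.array(p); R=s["orientation"]
    h0=np.arctan2(R[1,0],R[0,0]); print("now",p.round(1),round(h0,3),"q",s["joints"].round(2),"w",round(s["gripper_width"],3))
    c,sn=np.cos(h0),np.sin(h0); R=np.array([[c,sn,0],[sn,-c,0],[0,0,-1]])
    for t in targets:
        print((R.T@(np.array(t[:3])-p)).round(1).tolist(),round((h0-t[3]+np.pi)%(2*np.pi)-np.pi,3))
E
python3 - <<'E'
from h import *
rel([(510.7,-144.5,330,JY),(510.7,-144.5,257,JY)],[197.562,-619.244,404.697])
E
```

```text
now [ 197.6 -619.2  404.7] 0.309 q [-1.31  0.48  1.6   0.    1.07 -0.05] w 0.999
[442.6, -357.1, 74.7] 0.517
[442.6, -357.1, 147.7] 0.517
```

Emit:
{"fn": "move_arm", "kwargs": {
  "steps": [
    [[443,-357,75],0.517,-1],
    [[443,-357,75],0.517,-1],
    [[443,-357,75],0.517,-1],
    [[443,-357,75],0.517,-1],
    [[443,-357,75],0.517,-1],
    [[443,-357,75],0.517,-1],
    [[443,-357,75],0.517,-1],
    [[443,-357,75],0.517,-1],
    [[443,-357,75],0.517,-1],
    [[443,-357,75],0.517,-1]
  ],
  "newtons": 20
}}

```text
t: 1.1
eef_pos: [469.4, -206.9, 339.6]
orientation: [[0.978, -0.207, 0.0], [-0.207, -0.978, -0.0], [0.0, 0.0, -1.0]]
ft_force: [0.4, -0.5, -0.7]
gripper_width: 0.999
gripper_force: 0.0
```

Run:
```python
from h import *
rel([(510.7,-144.5,330,JY),(510.7,-144.5,257,JY)])
```

```text
now [ 469.4 -206.9  339.6] -0.208 q [-0.47  0.37  1.97 -0.    0.79  1.3 ] w 0.999
[27.5, -69.6, 9.6] -0.0
[27.5, -69.6, 82.6] -0.0
```

Emit:
{"fn": "move_arm", "kwargs": {
  "steps": [
    [[27,-70,10],0,-1],
    [[27,-70,10],0,-1],
    [[27,-70,10],0,-1],
    [[27,-70,10],0,-1]
  ]
}}

```text
t: 1.5
eef_pos: [509.6, -145.4, 329.5]
orientation: [[0.979, -0.205, -0.001], [-0.205, -0.979, 0.0], [-0.001, 0.0, -1.0]]
ft_force: [-0.6, -0.9, 0.3]
gripper_width: 1.0
gripper_force: 0.0
```

Run:
```python
from h import *
rel([(510.7,-144.5,330,JY),(510.7,-144.5,257,JY)])
```

```text
now [ 509.6 -145.4  329.5] -0.207 q [-0.34  0.41  1.95 -0.    0.79  1.44] w 1.0
[0.9, -1.1, -0.5] 0.001
[0.9, -1.1, 72.5] 0.001
```

Emit:
{"fn": "move_arm", "kwargs": {
  "steps": [
    [[1,-1,40],0,-1],
    [[1,-1,72],0,-1],
    [[1,-1,72],0,1],
    [[1,-1,72],0,1],
    [[1,-1,72],0,1],
    [[1,-1,72],0,1],
    [[1,-1,72],0,1],
    [[1,-1,72],0,1]
  ],
  "newtons": 20
}}

```text
t: 2.3
eef_pos: [511.0, -145.9, 259.2]
orientation: [[0.978, -0.206, 0.002], [-0.206, -0.979, -0.002], [0.002, 0.001, -1.0]]
ft_force: [-5.2, -10.7, 9.7]
gripper_width: 0.199
gripper_force: 19.9
```

Run:
```python
from h import *
for a in (.21,.45,.7,.95,1.2,1.45): rel([(*jig(-55-47*np.sin(a),47-47*np.cos(a)),257,JY)])
```

```text
now [ 511.  -145.9  259.2] -0.208 q [-0.33  0.52  2.   -0.    0.63  1.45] w 0.199
[-1.5, 0.3, 2.2] 0.0
now [ 511.  -145.9  259.2] -0.208 q [-0.33  0.52  2.   -0.    0.63  1.45] w 0.199
[-12.1, -3.4, 2.2] 0.0
now [ 511.  -145.9  259.2] -0.208 q [-0.33  0.52  2.   -0.    0.63  1.45] w 0.199
[-22.0, -9.8, 2.2] 0.0
now [ 511.  -145.9  259.2] -0.208 q [-0.33  0.52  2.   -0.    0.63  1.45] w 0.199
[-29.9, -18.4, 2.2] 0.0
now [ 511.  -145.9  259.2] -0.208 q [-0.33  0.52  2.   -0.    0.63  1.45] w 0.199
[-35.5, -28.7, 2.2] 0.0
now [ 511.  -145.9  259.2] -0.208 q [-0.33  0.52  2.   -0.    0.63  1.45] w 0.199
[-38.3, -40.1, 2.2] 0.0
```

Emit:
{"fn": "move_arm", "kwargs": {
  "steps": [
    [[-3,0,-3],0,1],
    [[-12,-3.4,-3],0,1],
    [[-17,-6.5,-3],0,1],
    [[-22,-10,-3],0,1],
    [[-26,-14,-3],0,1],
    [[-30,-18.5,-3],0,1],
    [[-33,-23.5,-3],0,1],
    [[-35.5,-29,-3],0,1],
    [[-38,-40,-3],0,1],
    [[-38,-41,-3],0,1]
  ]
}}

```text
t: 3.3
eef_pos: [480.5, -96.3, 260.9]
orientation: [[0.978, -0.206, -0.003], [-0.206, -0.978, 0.001], [-0.003, 0.0, -1.0]]
ft_force: [-10.0, -4.1, -2.1]
gripper_width: 0.198
gripper_force: 22.7
```

Run:
```python
from h import *
from workcell import env
c=env.capture("top"); cv2.imwrite("pics/t1.png",cv2.resize(c["pixels"][190:310,270:390,::-1],None,fx=5,fy=5,interpolation=2))
rel([(*jig(0,0),300,JY),(*jig(0,0),205,JY)])
```

```text
now [480.5 -96.4 260.9] -0.208 q [-0.26  0.47  2.09 -0.    0.59  1.52] w 0.201
[103.4, 43.4, -39.1] 0.0
[103.4, 43.4, 55.9] 0.0
```

View pics/t1.png

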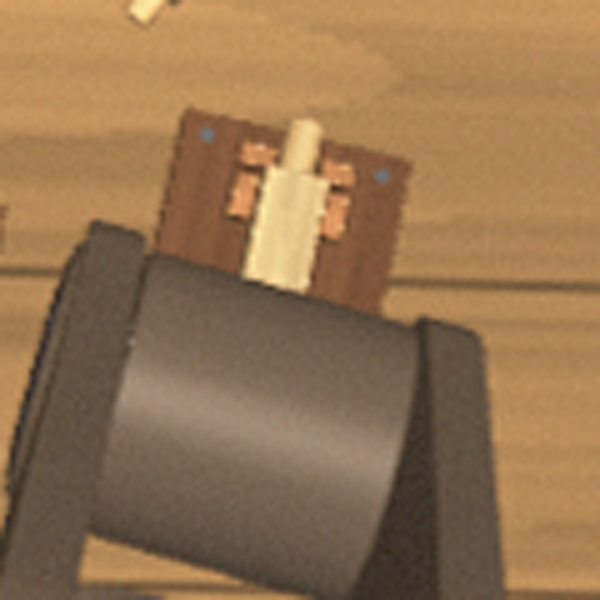

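Emit:
{"fn": "move_arm", "kwargs": {
  "steps": [
    [[0,0,0],0,-1],
    [[0,0,0],0,-1],
    [[0,0,0],0,-1],
    [[0,0,0],0,-1],
    [[0,0,-50],0,-1],
    [[30,13,-60],0,-1],
    [[70,29,-60],0,-1],
    [[103,43,-40],0,-1],
    [[103,43,-39],0,-1],
    [[103,43,-39],0,-1]
  ]
}}

```text
t: 4.35
eef_pos: [573.9, -160.8, 298.9]
orientation: [[0.978, -0.207, -0.002], [-0.207, -0.978, 0.001], [-0.002, -0.0, -1.0]]
ft_force: [-0.1, 0.4, 0.7]
gripper_width: 1.001
gripper_force: 0.0
```

Run:
```python
from h import *
from workcell import env
c=env.capture("scene"); cv2.imwrite("pics/s1.png",cv2.resize(c["pixels"][150:290,180:360,::-1],None,fx=4,fy=4,interpolation=2))
rel([(*jig(0,0),300,JY),(*jig(0,0),205,JY)])
```

```text
now [ 573.5 -160.4  299.4] -0.209 q [-0.32  0.53  1.82  0.    0.79  1.46] w 0.997
[-0.8, 0.0, -0.6] -0.001
[-0.8, 0.0, 94.4] -0.001
```

View pics/s1.png

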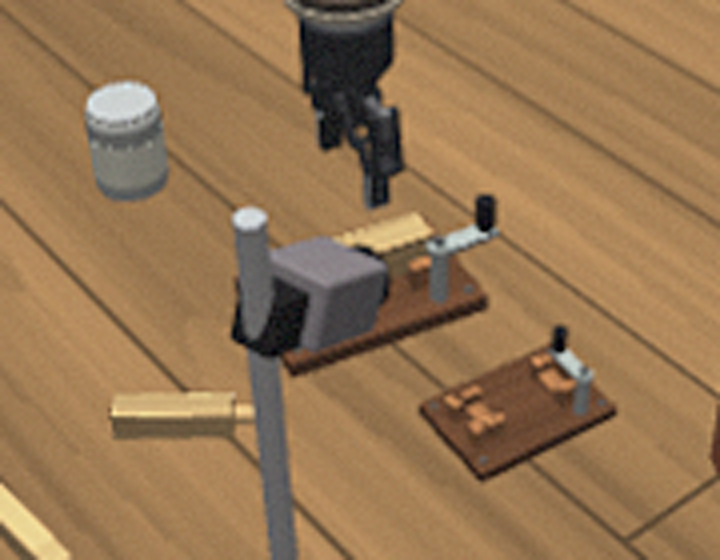

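Emit:
{"fn": "move_arm", "kwargs": {
  "steps": [
    [[-1,0,45],0,-1],
    [[-1,0,85],0,-1],
    [[-1,0,94],0,-1],
    [[-1,0,94],0,-1],
    [[-1,0,94],0,1],
    [[-1,0,94],0,1],
    [[-1,0,94],0,1],
    [[-1,0,94],0,1],
    [[-1,0,94],0,1]
  ],
  "newtons": 30
}}

```text
t: 5.3
eef_pos: [573.4, -160.4, 207.2]
orientation: [[0.978, -0.207, 0.002], [-0.207, -0.978, -0.001], [0.002, 0.0, -1.0]]
ft_force: [-2.1, 0.4, 12.2]
gripper_width: 0.395
gripper_force: 29.5
```

Emit:
{"fn": "move_arm", "kwargs": {
  "steps": [
    [[0,0,-10],0,1],
    [[0,0,-30],0,1],
    [[0,0,-60],0,1],
    [[0,0,-95],0,1],
    [[0,0,-115],0,1],
    [[0,0,-115],0,1],
    [[0,0,-115],0,1],
    [[0,0,-115],0,1],
    [[0,0,-115],0,1]
  ]
}}

```text
t: 6.2
eef_pos: [572.6, -160.1, 319.8]
orientation: [[0.978, -0.207, -0.002], [-0.207, -0.978, 0.001], [-0.002, -0.0, -1.0]]
ft_force: [-0.4, -0.6, -0.8]
gripper_width: 0.394
gripper_force: 30.7
```

Run:
```python
from h import *
# press: over block at jig (50,-31), tenon toward jig +y, rail centre y=-81
h=JY+np.pi/2
rel([(*jig(50,-81),260,h),(*jig(50,-81),215,h),(*jig(50,-81),200,h)])
```

```text
now [ 572.6 -160.1  319.8] -0.208 q [-0.32  0.5   1.81  0.    0.84  1.46] w 0.394
[50.1, 81.0, 59.8] -1.571
[50.1, 81.0, 104.8] -1.571
[50.1, 81.0, 119.8] -1.571
```

Emit:
{"fn": "move_arm", "kwargs": {
  "steps": [
    [[10,16,0],-0.15,1],
    [[20,32,0],-0.3,1],
    [[30,48,0],-0.45,1],
    [[40,64,0],-0.6,1],
    [[50,81,0],-0.74,1],
    [[50,81,10],-0.88,1],
    [[50,81,20],-1.02,1],
    [[50,81,30],-1.16,1],
    [[50,81,40],-1.3,1],
    [[50,81,50],-1.44,1]
  ]
}}

```text
t: 7.2
eef_pos: [604.9, -249.7, 269.3]
orientation: [[0.327, 0.945, -0.002], [0.945, -0.327, 0.001], [0.0, -0.002, -1.0]]
ft_force: [-0.7, -0.4, -1.4]
gripper_width: 0.392
gripper_force: 30.7
```

Run:
```python
from h import *
h=JY+np.pi/2
rel([(*jig(50,-81),235,h),(*jig(50,-81),204,h)])
```

```text
now [ 604.9 -249.7  269.3] 1.237 q [-0.44  0.64  1.7   0.    0.81 -0.1 ] w 0.392
[-0.0, 0.0, 34.3] -0.125
[-0.0, 0.0, 65.3] -0.125
```

Emit:
{"fn": "move_arm", "kwargs": {
  "steps": [
    [[0,0,15],-0.125,1],
    [[0,0,34],-0.125,1],
    [[0,0,42],-0.125,1],
    [[0,0,47],-0.125,1],
    [[0,0,50],-0.125,1],
    [[0,0,53],-0.125,1],
    [[0,0,56],-0.125,1]
  ],
  "newtons": 20
}}

```text
t: 7.9
eef_pos: [605.4, -250.6, 216.0]
orientation: [[0.212, 0.977, 0.001], [0.977, -0.212, -0.001], [-0.001, 0.001, -1.0]]
ft_force: [-5.3, -7.2, 10.9]
gripper_width: 0.392
gripper_force: 32.8
```

Emit:
{"fn": "move_arm", "kwargs": {
  "steps": [
    [[0,0,3],0,1],
    [[0,0,5],0,1],
    [[0,0,7],0,1],
    [[0,0,9],0,1],
    [[0,0,10],0,1],
    [[0,0,10],0,1]
  ],
  "newtons": 20
}}

```text
t: 8.5
eef_pos: [605.5, -251.1, 206.3]
orientation: [[0.212, 0.977, 0.002], [0.977, -0.212, -0.002], [-0.002, 0.002, -1.0]]
ft_force: [-4.3, -10.4, 9.1]
gripper_width: 0.394
gripper_force: 34.6
```

Run:
```python
from h import *
from workcell import env
c=env.capture("scene"); cv2.imwrite("pics/s2.png",cv2.resize(c["pixels"][150:290,180:360,::-1],None,fx=4,fy=4,interpolation=2))
rel([])
```

```text
now [ 605.5 -251.1  206.3] 1.357 q [-0.44  0.72  1.72 -0.    0.7  -0.22] w 0.396
```

View pics/s2.png

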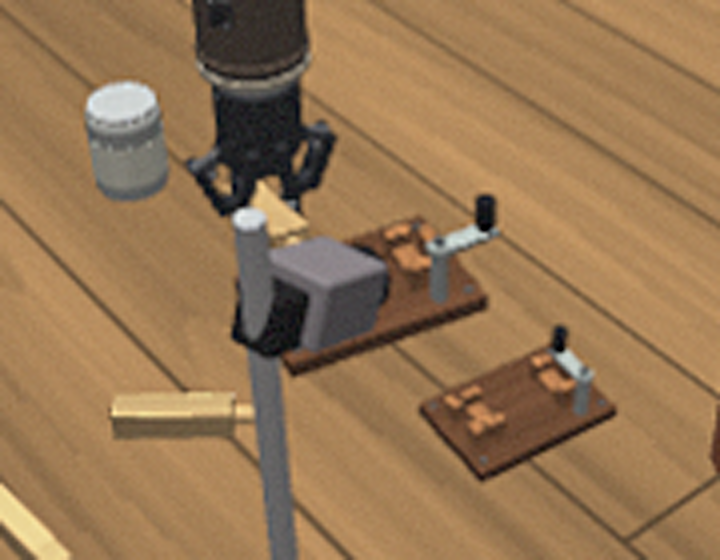

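Run:
```python
from h import *
rel([(605,-251,380,1.36),(540,60,390,.27)])
```

```text
now [ 605.5 -251.1  206.3] 1.357 q [-0.44  0.72  1.72 -0.    0.7  -0.22] w 0.396
[0.0, -0.5, -173.7] -0.003
[290.1, -130.1, -183.7] 1.087
```

Emit:
{"fn": "move_arm", "kwargs": {
  "steps": [
    [[0,0,-30],0,1],
    [[0,0,-70],0,1],
    [[0,0,-110],0,1],
    [[30,-13,-150],0.1,1],
    [[65,-29,-180],0.24,1],
    [[105,-47,-184],0.38,1],
    [[145,-65,-184],0.52,1],
    [[185,-83,-184],0.66,1],
    [[225,-101,-184],0.8,1],
    [[260,-117,-184],0.94,1]
  ]
}}

```text
t: 9.55
eef_pos: [545.5, 30.6, 389.7]
orientation: [[0.916, 0.4, 0.001], [0.4, -0.916, 0.0], [0.001, 0.0, -1.0]]
ft_force: [0.4, 0.1, -1.1]
gripper_width: 0.393
gripper_force: 33.4
```

Run:
```python
from h import *
rel([(540,60,390,.27)])
```

```text
now [545.5  30.6 389.7] 0.412 q [0.   0.35 1.85 0.   0.94 1.16] w 0.393
[6.7, -29.1, -0.3] 0.142
```

Emit:
{"fn": "move_arm", "kwargs": {
  "steps": [
    [[7,-29,0],0.14,1],
    [[7,-29,0],0.14,1],
    [[7,-29,0],0.14,1]
  ]
}}

```text
t: 9.85
eef_pos: [540.8, 58.8, 389.5]
orientation: [[0.961, 0.277, 0.001], [0.277, -0.961, -0.0], [0.001, 0.0, -1.0]]
ft_force: [0.2, -0.2, -1.8]
gripper_width: 0.389
gripper_force: 33.3
```

Run:
```python
from h import *
from workcell import env
rel([])
c=env.capture("scene");np.savez("s3.npz",**c);t=env.capture("top");np.savez("t3.npz",**t)
cv2.imwrite("pics/s3.png",np.hstack([cv2.resize(c["pixels"][140:260,200:320,::-1],None,fx=3.3,fy=3.3,interpolation=2),cv2.resize(t["pixels"][110:230,180:300,::-1],None,fx=3.3,fy=3.3,interpolation=2)]))
```

```text
now [540.8  58.8 389.5] 0.281 q [ 0.05  0.35  1.86 -0.    0.93  1.34] w 0.389
```

View pics/s3.png

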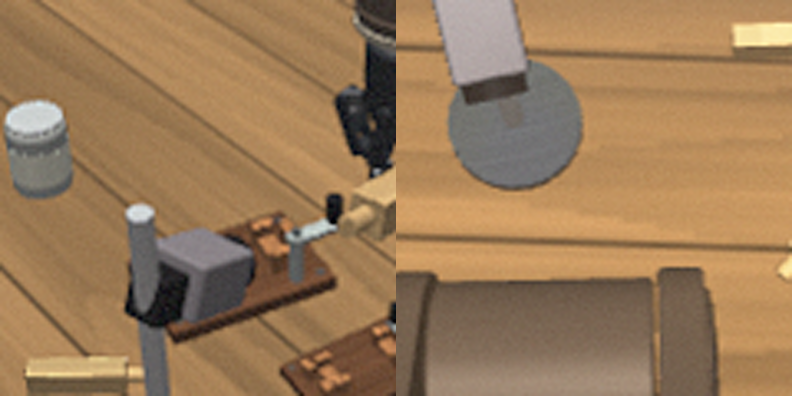

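```bash
cat >> h.py <<'E'
def railfit(c,p,h,off=159):
    """fit tenon end point and pitch from a scene view; returns model params"""
    from scipy.optimize import least_squares
    P=cloud(c); px=c["pixels"].astype(int)
    Q=P.reshape(-1,3)-np.array([p[0],p[1],p[2]-off]); col=px.reshape(-1,3)
    co,s=np.cos(h),np.sin(h); Q=Q@np.array([[co,-s,0],[s,co,0],[0,0,1]])
    m=(abs(Q[:,1])<26)&(abs(Q[:,0])<115)&(abs(Q[:,2])<62)&(col[:,0]-col[:,2]>30)&(col[:,0]>120)&(c["depth"].ravel()>0)
    Q=Q[m]
    def sdf(v):
        th,x0,z0,y0,yw=v; X=Q-np.array([x0,y0,z0])
        X=X@np.array([[np.cos(yw),-np.sin(yw),0],[np.sin(yw),np.cos(yw),0],[0,0,1]])
        X=X@np.array([[np.cos(th),0,-np.sin(th)],[0,1,0],[np.sin(th),0,np.cos(th)]])
        d=abs(X)-[65,17,18]; b=np.linalg.norm(np.maximum(d,0),axis=1)+np.minimum(d.max(1),0)
        e=np.c_[np.hypot(X[:,1],X[:,2])-10,abs(X[:,0]-65)-30]; t=np.linalg.norm(np.maximum(e,0),axis=1)+np.minimum(e.max(1),0)
        return np.minimum(b,t)
    r=min((least_squares(sdf,[a,0,0,0,0],loss="soft_l1",f_scale=2) for a in(.1,.3,.45)),key=lambda r:r.cost)
    th,x0,z0,y0,yw=r.x
    e=np.array([x0+95*np.cos(th)*np.cos(yw),y0+95*np.cos(th)*np.sin(yw),z0+95*np.sin(th)])
    w=np.array([co*e[0]-s*e[1],s*e[0]+co*e[1],e[2]])+np.array([p[0],p[1],p[2]-off])
    print("n",len(Q),"pitch,x,z,y,yaw",r.x.round(3),"rms",np.sqrt(np.mean(r.fun**2)).round(2),"tenon end",w.round(1))
    return Q
E
python3 - <<'E'
from h import *
np.set_printoptions(suppress=True)
c=np.load("s3.npz"); Q=railfit(c,(540.8,58.8,389.5),.281)
print(Q[np.argsort(Q[:,0])][::max(1,len(Q)//20)].round(0).tolist())
E
```

```text
n 278 pitch,x,z,y,yaw [ 0.251 -2.672  1.477 -1.024  0.013] rms 3.69 tenon end [626.6  83.7 255.6]
[[-67.0, -0.0, 2.0], [-16.0, -6.0, 16.0], [-6.0, -13.0, 19.0], [5.0, 13.0, 22.0], [12.0, 17.0, 25.0], [17.0, 13.0, 26.0], [21.0, -11.0, 26.0], [28.0, -10.0, 27.0], [35.0, -2.0, 31.0], [43.0, 15.0, 33.0], [48.0, -4.0, 32.0], [54.0, -4.0, 32.0], [56.0, 4.0, 33.0], [57.0, -5.0, 30.0], [59.0, -14.0, 24.0], [61.0, 15.0, 13.0], [63.0, 16.0, 8.0], [69.0, 6.0, 28.0], [78.0, 8.0, 25.0], [86.0, 10.0, 27.0], [89.0, -7.0, 25.0], [91.0, 7.0, 30.0]]
```

Run:
```python
from h import *
rel([(*jig(50,-71),390,JY+np.pi/2)])
```

```text
now [541.   57.6 389.2] 0.279 q [ 0.05  0.35  1.86 -0.    0.93  1.34] w 0.394
[-18.6, 304.3, -0.8] -1.084
```

Emit:
{"fn": "move_arm", "kwargs": {
  "steps": [
    [[-2,38,0],-0.14,1],
    [[-5,76,0],-0.28,1],
    [[-7,115,0],-0.42,1],
    [[-10,155,0],-0.56,1],
    [[-12,195,0],-0.7,1],
    [[-14,235,0],-0.84,1],
    [[-17,270,10],-0.97,1],
    [[-19,304,40],-1.08,1],
    [[-19,304,80],-1.08,1],
    [[-19,304,120],-1.08,1]
  ]
}}

```text
t: 10.95
eef_pos: [605.4, -242.2, 267.8]
orientation: [[0.213, 0.977, 0.001], [0.977, -0.213, -0.001], [-0.0, 0.001, -1.0]]
ft_force: [0.6, 0.7, -1.6]
gripper_width: 0.393
gripper_force: 33.4
```

Run:
```python
from h import *
rel([(*jig(50,-71),235,JY+np.pi/2),(*jig(50,-71),205,JY+np.pi/2)])
```

```text
now [ 605.4 -242.2  267.8] 1.356 q [-0.43  0.63  1.7  -0.    0.8  -0.21] w 0.393
[2.5, 1.1, 32.8] -0.007
[2.5, 1.1, 62.8] -0.007
```

Emit:
{"fn": "move_arm", "kwargs": {
  "steps": [
    [[2,1,25],0,1],
    [[2,1,45],0,1],
    [[2,1,52],0,1],
    [[2,1,56],0,1],
    [[2,1,59],0,1],
    [[2,1,62],0,1],
    [[2,1,64],0,1],
    [[2,1,65],0,1],
    [[2,1,65],0,1]
  ]
}}

```text
t: 11.85
eef_pos: [607.4, -238.6, 205.8]
orientation: [[0.211, 0.977, 0.002], [0.977, -0.211, -0.002], [-0.001, 0.002, -1.0]]
ft_force: [-7.0, -6.3, 10.7]
gripper_width: 0.398
gripper_force: 36.3
```

Emit:
{"fn": "move_arm", "kwargs": {
  "steps": [
    [[0,0,-30],0,1],
    [[0,0,-70],0,1],
    [[0,0,-110],0,1],
    [[30,-13,-150],0.1,1],
    [[60,-29,-180],0.24,1],
    [[100,-47,-184],0.38,1],
    [[140,-65,-184],0.52,1],
    [[180,-83,-184],0.66,1],
    [[220,-101,-184],0.8,1],
    [[255,-117,-184],0.94,1]
  ]
}}

```text
t: 12.85
eef_pos: [546.2, 37.8, 389.1]
orientation: [[0.916, 0.402, 0.002], [0.402, -0.916, 0.0], [0.002, 0.001, -1.0]]
ft_force: [0.9, -0.5, -0.4]
gripper_width: 0.394
gripper_force: 34.7
```

Emit:
{"fn": "move_arm", "kwargs": {
  "steps": [
    [[7,-29,0],0.14,1],
    [[7,-29,0],0.14,1],
    [[7,-29,0],0.14,1],
    [[7,-29,0],0.14,1]
  ]
}}

```text
t: 13.25
eef_pos: [541.7, 64.8, 388.4]
orientation: [[0.961, 0.277, 0.001], [0.277, -0.961, -0.0], [0.001, 0.0, -1.0]]
ft_force: [-0.2, -0.2, -2.3]
gripper_width: 0.394
gripper_force: 34.6
```

Run:
```python
from h import *
from workcell import env
s=env.sense();R=s["orientation"];h=np.arctan2(R[1,0],R[0,0]);c=env.capture("scene");railfit(c,s["eef_pos"],h)
rel([(*s["eef_pos"],.27)])
```

```text
n 257 pitch,x,z,y,yaw [ 0.343 -2.245  1.657 -1.661  0.018] rms 2.86 tenon end [625.5  88.9 263. ]
now [541.7  64.5 388.3] 0.28 q [ 0.06  0.35  1.86 -0.    0.93  1.35] w 0.391
[0.0, -0.2, -0.2] 0.01
```

Run:
```python
from h import *
rel([(541.7+58.2,64.5+8.7,388.3+19,.27)])
```

```text
now [541.7  64.5 388.3] 0.28 q [ 0.06  0.35  1.86 -0.    0.93  1.35] w 0.391
[58.3, 7.7, -19.0] 0.01
```

Emit:
{"fn": "move_arm", "kwargs": {
  "steps": [
    [[15,2,-19],0.01,1],
    [[30,4,-19],0.01,1],
    [[45,6,-19],0.01,1],
    [[58,8,-19],0.01,1],
    [[58,8,-19],0.01,1],
    [[58,8,-19],0.01,1],
    [[58,8,-19],0.01,1],
    [[58,8,-19],0.01,1]
  ]
}}

```text
t: 14.1
eef_pos: [598.9, 73.4, 406.9]
orientation: [[0.964, 0.266, -0.0], [0.266, -0.964, 0.0], [-0.0, -0.0, -1.0]]
ft_force: [-0.4, 0.2, -1.5]
gripper_width: 0.395
gripper_force: 34.6
```

Run:
```python
from h import *
from workcell import env
s=env.sense();R=s["orientation"];h=np.arctan2(R[1,0],R[0,0]);c=env.capture("scene");railfit(c,s["eef_pos"],h)
t=env.capture("top")
rel([])
cv2.imwrite("pics/s4.png",np.hstack([cv2.resize(c["pixels"][140:260,200:320,::-1],None,fx=3.3,fy=3.3,interpolation=2),cv2.resize(t["pixels"][80:200,170:290,::-1],None,fx=3.3,fy=3.3,interpolation=2)]))
```

```text
n 280 pitch,x,z,y,yaw [ 3.350e-01 -2.796e+00  1.672e+00  1.790e-01 -2.000e-03] rms 1.32 tenon end [682.8  96.4 280.8]
now [599.1  73.5 407. ] 0.269 q [0.07 0.41 1.7  0.   1.02 1.37] w 0.394
```

View pics/s4.png

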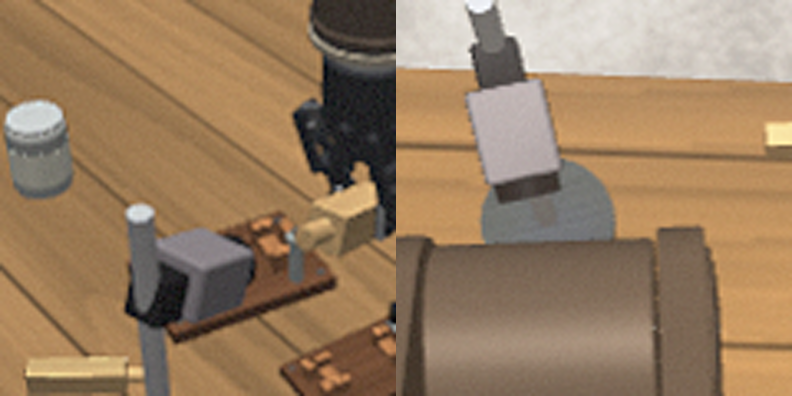

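The scene view shows the tenon pointing into the lens, pitched up about 0.34 rad, at about crop (310,237). The fitted tenon end is within about 2 mm of the computed aim. The arm is at rest, so I am handing in.

```bash
python3 -c "
from workcell import env
print(env.sense()['qvel'].round(3)); print(env.job_done())"
```

```text
[ 0.     0.001 -0.005 -0.001  0.    -0.001]
the job is handed in; nothing more can be done
None
```

I handed the job in with the hold-down swung to about 1.5 rad and the gripper holding the rail steady before the lens. By the camera fit, the tenon's end was about 2 mm from my computed aim point, and the rail's pitch was about 0.34 rad against the line of sight's 0.40. No verdict came back.

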